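# Raise the low armrest of the reception chair click by click to match the other

## Robot

A 6-joint arm with a two-finger parallel gripper is mounted at the origin on the work surface. World frame = base frame: x ahead of the robot, y to its left, z up, the work surface at z = 0. Lengths are in m, angles in rad, forces in N, time in s.
With the tool pointing down it reaches from about 0.15 to 0.775 m from the base axis. Payload 6.1 kg.
Tool frame: the origin (TCP) lies at the very end of the fingers, on their centre line; the grasp point (between the pads) lies 19 mm behind it; x points along the fingers, y is the direction in which the jaws open and shut, and the axes are right-handed (so a half turn about x gives the same grasp; the last joint's range is limited). The gripper opens to 85 mm and grips with 20 to 120 N. Pads are 22 mm wide; open, the fingers measure 114 mm over their backs; the gripper's body (76 mm by 85 mm) begins 54 mm behind the grasp point. The pads swing forward as they close: fully open they stand 13 mm farther back than shut.
Start: joints at [1.111, 0.126, -0.04, 1.405, 0, 1.571], TCP at [0.233, 0.47, 0.231] pointing down, gripper open.
Joint ranges: [-2.72, 2.72], [-0.95, 1.95], [-1.27, 1.35], [-1.78, 2.02], [-1.46, 1.47], [-3.14, 3.14]. Speed limits (rad/s): [2.39, 2.39, 3.01, 3.14, 3.14, 3.14].

## Interface

Orientations are given as a unit quaternion [x, y, z, w].
In Python, from rig import ctrl, vision gives the robot as it stands.
- The arm moves only by the tool move_arm, never from a script. Its argument "moves" is a list of rows, each a list of 4 numbers: the shift along the tool's x, y, z in m, then the turn about the tool's x in rad. A call has 1 to 10 rows; each row shifts and turns the pose as measured when the row begins, along the tool's axes as they then stand; what a row does not reach is not made up. A row lasts 1/12 s, in which the tool goes at most 41.7 mm and 7.16 degrees, less where a joint would pass 70% of its speed; a pose out of reach is approached as far as the arm can. A call with a gripper value outside its range is refused whole. "grip" is the opening in per cent of the stroke, from 0 (shut) to 100 (fully open), set as the call begins (left out, the last holds). The fingers move at their own pace and stop on an object; "squeeze" is the grip in N (left out, the last holds). Time passes only in rows, so rows that do not move let the fingers close. It gives the time, the measured TCP pose, the force and the opening at its end, in the units of the state.
- ctrl.read_state(): the state, without advancing time (a new reading comes with each control period).
- vision.grab_frame(name): name is "side" or "top" or "wrist"; returns a dict with "frame" (420x560x3 uint8, red, green, blue), "fov_y" (degrees; the focal length in pixels is half the picture's height over the tangent of half this angle, whatever the lens; pixels are square), "cx", "cy" (the principal point, pixels), "T" (4x4, takes a point from camera to world coordinates); the wrist camera has in their place "tool_from_camera" (4x4, takes a point from camera to tool coordinates, whose origin is the TCP and whose axes are the tool frame's). Camera axes: x right, y down, z forward; pixel columns grow to the right and rows downward; lengths in m; the calibration is good to about 2 mm. The wrist camera is an equidistant fisheye: a pixel r from the principal point sees the ray r / f radians off the axis. A picture is of the moment at which its call begins: read the wrist's pose just before it. There is no depth.
- ctrl.hand_in(): hands the job in, once; it reports no verdict.
The state is a dict: "clock": time; "joint_pos": joint angles; "dq": joint speeds; "tau": joint torques, N m; "tcp_pos": TCP position; "orientation": TCP orientation; "ft_force": force on the tool from outside, world axes, zero at the start; "ft_torque": the same for the moment, N m; "opening": finger opening in m.
Only numpy, scipy, OpenCV 4.12 (cv2) and the standard library are available. Lean on these libraries where they do the work, as an engineer would, in place of code of your own. Each camera call takes 0.05 s, during which the arm holds its last target.

## Task

One armrest of the reception chair stands lower than the other. Lift it on its ratchet, counting the clicks, until it has clicked into the notch level with its neighbour, let it down gently onto the pawl without letting it drop, and let go. Then lean straight down on that armrest with about 15 N to prove that the pawl holds, and leave both armrests level.

Things in the scene. Friction and masses are not known exactly. Their poses are not given: they have to be found in the camera images.
- chair: Counter-height office chair drawn up to the desk's edge, its front (-x at yaw 0) to the robot; origin in the middle of the seat's top, 100 mm below the desk top. Seat 450 x 450 mm, low back 400 wide at +205 to +260 mm in x, its top 325 mm above the seat. The armrest columns stand at y = +265 and -265 mm; which side has the low armrest varies.
- low_pad (a point): Top centre of the lower armrest's pad: dark grey, firm, 230 mm long (x) x 60 wide (y) x 26 thick; axes as the chair. A 44 mm wide plate and the column lie under it. Top 191 mm above the seat with the joint at 0. It moves only straight up and down; 0.38 to 0.54 kg with its column, drag about 1 N, and each tooth passing the pawl adds 4 to 8 N. 60 mm and more are free beside it.
- low_col (a joint): Height of the lower armrest's column, m, 0 = bottom notch, up positive. Notches every 10 mm (0 to 100); stop at 104. Going up, resistance builds from 2 mm above a notch, peaks at 4, is gone by 6, and the pawl clicks under the next tooth 1.3 mm above the next notch, so it must be let down that last bit to rest. It cannot go down past a click.
- rest_low: Sleeve of the lower armrest, fixed to the chair: 52 x 44 mm, top 110 mm above the seat; origin on the column's axis at the height of the seat's top, axes as the chair.
- low_pawl: Sprung steel pawl, 14 mm wide, in the back (+x) of the low armrest's sleeve; origin on its hinge pin, about 70 mm above the seat, 22 mm behind the column's axis. Its nose swings out as a tooth passes and snaps in below it. It carries the armrest's weight and whatever presses on the pad; meant for 30 N at most. Its outer thumb tab would release it: leave it alone.
- set_pad (a point): Top centre of the other, higher armrest's pad, of the same make and size, already at the wanted height: 3 to 6 notches of 10 mm above the low one at the start. Leave it as it is.
- piggy_bank: White china piggy bank standing on the desk, 106 long x 80 wide x 100 high mm, origin under its middle. Leave alone.
- stapler: Black desk stapler lying on the desk, 140 x 36 x 45 mm, origin under its middle. Leave alone.
- parcel: Small carton, 170 x 120 x 55 mm, lying on the chair's seat between the armrests, origin under its middle. Leave alone.

How it is judged:
On the way, in this order (a step that is already met when the one before it is completed fails the run):
1. the low armrest stands on its pawl level with the other one (within 4 mm), let go (z of low_pad in the frame of set_pad between -0.004 and 0.004 m and contact force between the fingers and rest_low below 0.5 N and contact force between low_pawl and anything else above 2 N), for 0.2 s.
2. it is pressed down until the pawl carries more than 14 N, armrest and all, for 0.3 s, and does not give way (z of low_pad in the frame of set_pad between -0.004 and 0.004 m and contact force between low_pawl and anything else above 14 N), for 0.3 s.
At the end, for the whole second after the job is handed in: The raised armrest rests on its pawl, untouched, with the tops of the two pads within 4 mm of level; the other armrest is where it was (z of low_pad in the frame of set_pad between -0.004 and 0.004 m and contact force between low_pawl and anything else between 2 and 9 N and distance of set_pad from where it was at the start of the episode below 0.006 m).
It fails at once if the armrest is let drop (falls faster than 0.12 m/s) (velocity of joint low_col below -0.12 m/s).
It fails at once if once the armrest is up level, its pawl is made to carry more than 30 N (slammed or leaned on too hard) (z of low_pad in the frame of set_pad between -0.004 and 0.004 m and contact force between low_pawl and anything else above 30 N).
It fails at once if the pattern armrest is moved by more than 6 mm (distance of set_pad from where it was at the start of the episode above 0.006 m).
It fails at once if the piggy bank, the stapler or the carton is moved by more than 20 mm (distance of any of piggy_bank, stapler, parcel from where it was at the start of the episode above 0.02 m).
It also fails if it takes over 72 s, if anything falls off the work surface, if the arm or the gripper's body presses on something with over 40 N, if the wrist force passes 120 N, or if a joint passes its speed limit or range.

## Working session

There is one attempt and no reset: what is moved stays moved. The work goes in short steps, Python scripts to look and compute and a tool call to move; the robot and the scene stay as the last step left them, time stands still between calls to the robot, and variables do not carry over. Pictures are saved under pics/ and viewed, and the job is handed in when it is done.

Besides the shell and the picture viewer there is one more tool, called after "Request:" in YAML: its name, and indented under it one key for each argument. move_arm: Moves the arm, as the interface text tells. Its arguments: {"type":"object","properties":{"moves":{"type":"array","items":{"type":"array","items":{"type":"number"}}},"grip":{"type":"number"},"squeeze":{"type":"number"}},"required":["moves"]}

```bash
mkdir -p pics; ls; python3 - <<'E'
from rig import ctrl, vision
import cv2
print(ctrl.read_state())
for n in ["side","top","wrist"]:
    f=vision.grab_frame(n); cv2.imwrite(f"pics/{n}0.png",f["frame"][:,:,::-1])
    print(n,{k:v for k,v in f.items() if k!="frame"})
E
```

```text
pics
{'clock': 0.0, 'joint_pos': array([ 1.11098267e+00,  1.26402550e-01, -4.05788854e-02,  1.40540660e+00,
       -1.74500311e-05,  1.57079122e+00]), 'dq': array([ 0.00124482,  0.00011291, -0.0005631 ,  0.00118027, -0.00127226,
        0.00066907]), 'tau': array([-1.38409985e-03, -4.35912323e+01,  3.52926421e+01,  1.72890339e-02,
       -1.95004513e-04,  9.35699859e-06]), 'tcp_pos': array([0.23281383, 0.47011354, 0.23052997]), 'orientation': array([ 0.16058914,  0.68862356, -0.16168784,  0.68837908]), 'ft_force': array([ 1.09990445,  0.45036874, -0.01255822]), 'ft_torque': array([-0.02570076, -0.03681215, -0.00430503]), 'opening': 0.0851539022703843}
side {'fov_y': 54.45521295505371, 'cx': 288.38715017406264, 'cy': 210.13285241180313, 'T': array([[ 0.94906145, -0.20440505,  0.23979353,  0.14737823],
       [-0.31468851, -0.6533419 ,  0.68856046, -0.798365  ],
       [ 0.01592193, -0.72894645, -0.68438553,  0.84243721],
       [ 0.        ,  0.        ,  0.        ,  1.        ]])}
top {'fov_y': 48.3620493149228, 'cx': 282.8683963602528, 'cy': 206.8777750097955, 'T': array([[ 0.00160594, -0.99848394,  0.05502044,  0.37396554],
       [-0.99999431, -0.00176676, -0.00287439, -0.00439725],
       [ 0.00296724, -0.05501551, -0.99848109,  1.06947623],
       [ 0.        ,  0.        ,  0.        ,  1.        ]])}
wrist {'fov_y': 65.70646984690485, 'cx': 280.59849977355765, 'cy': 211.64398405055152, 'tool_from_camera': array([[ 4.80674954e-04, -3.24496796e-01,  9.45886673e-01,
        -1.42982611e-01],
       [ 9.99999660e-01, -4.78247042e-04, -6.72241656e-04,
         3.90640440e-04],
       [ 6.70507767e-04,  9.45886674e-01,  3.24496455e-01,
        -8.29525076e-02],
       [ 0.00000000e+00,  0.00000000e+00,  0.00000000e+00,
         1.00000000e+00]])}
```

View pics/side0.png

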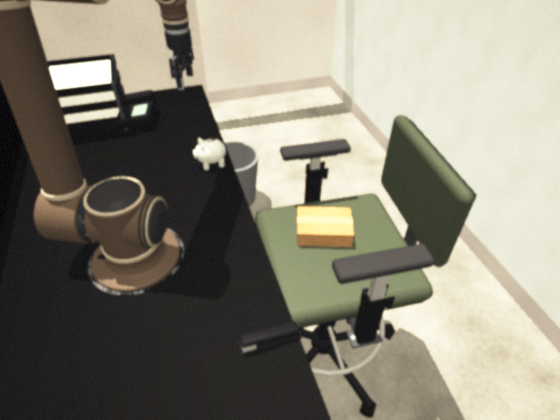

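View pics/top0.png

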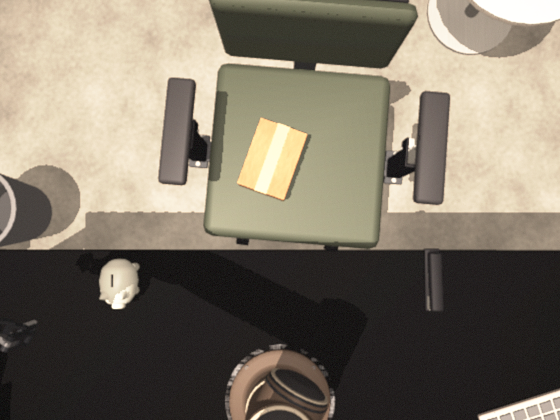

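View pics/wrist0.png

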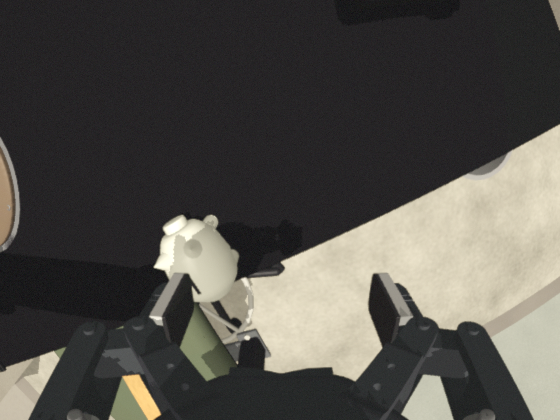

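```bash
python3 - <<'E'
import cv2
a=cv2.imread("pics/top0.png"); 
l=cv2.resize(a[65:200,140:225],None,fx=4.4,fy=4.4,interpolation=cv2.INTER_CUBIC)
r=cv2.resize(a[80:215,385:470],None,fx=4.4,fy=4.4,interpolation=cv2.INTER_CUBIC)
cv2.imwrite("pics/c1.png",cv2.convertScaleAbs(cv2.hconcat([l,r]),alpha=1.5,beta=10))
a=cv2.imread("pics/side0.png")
l=cv2.resize(a[125:215,270:370],None,fx=4,fy=4,interpolation=cv2.INTER_CUBIC)
r=cv2.resize(a[235:325,335:435],None,fx=4,fy=4,interpolation=cv2.INTER_CUBIC)
cv2.imwrite("pics/c2.png",cv2.convertScaleAbs(cv2.hconcat([l,r]),alpha=1.5,beta=10))
E
```

```text
(no output)
```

View pics/c1.png

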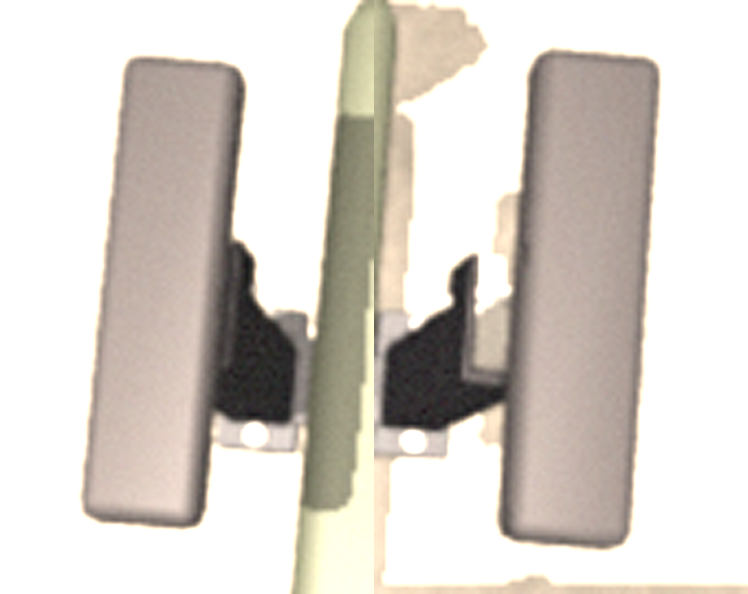

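View pics/c2.png

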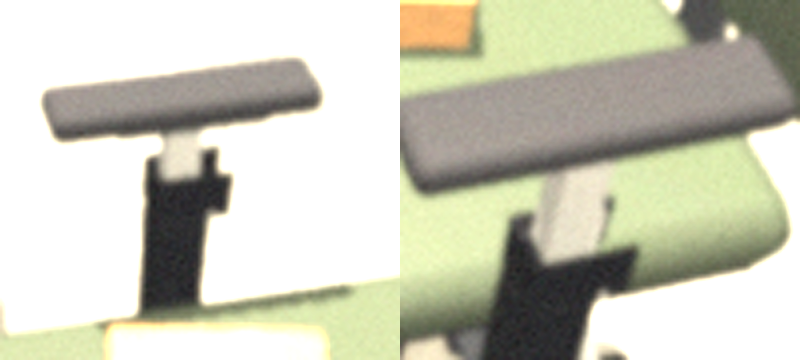

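```bash
cat > h.py <<'E'
import numpy as np, cv2
from rig import ctrl, vision
from scipy.spatial.transform import Rotation as R
def ray(f,uv):
    h=f["frame"].shape[0]; fl=h/2/np.tan(np.radians(f["fov_y"])/2)
    d=np.array([(uv[0]-f["cx"])/fl,(uv[1]-f["cy"])/fl,1.]); T=f["T"]
    return T[:3,3],T[:3,:3]@(d/np.linalg.norm(d))
def tri(r1,r2):
    A=np.stack([r1[1],-r2[1]],1); t=np.linalg.lstsq(A,r2[0]-r1[0],rcond=None)[0]
    p,q=r1[0]+t[0]*r1[1],r2[0]+t[1]*r2[1]; return (p+q)/2,np.linalg.norm(p-q)
def onz(r,z): return r[0]+(z-r[0][2])/r[1][2]*r[1]
E
python3 - <<'E'
from h import *
side=vision.grab_frame("side");top=vision.grab_frame("top")
# top-face corners, order: far-left, far-right, near-right, near-left as seen by top
def c1(p,ox): return (140+ (p[0]+.5)/4.4-.5, 65+(p[1]+.5)/4.4-.5)
def c1r(p): return (385+(p[0]+.5)/4.4-.5, 80+(p[1]+.5)/4.4-.5)
L=[c1(p,0) for p in [(127,62),(243,68),(200,525),(84,518)]]
Rr=[c1r(p) for p in [(161,55),(284,62),(254,545),(128,538)]]
for z in (.09,.10,.11,.12,.13,.14,.15):
    o=[]
    for q in (L,Rr):
        P=[onz(ray(top,p),z) for p in q]
        o.append((np.linalg.norm(P[0]-P[3]),np.linalg.norm(P[1]-P[2]),np.linalg.norm(P[0]-P[1]),np.linalg.norm(P[3]-P[2])))
    print(z,np.round(o,4).tolist())
# side: far edge corners & near edge of top face (4x crops)
def s(p,ox,oy): return (ox+(p[0]+.5)/4-.5, oy+(p[1]+.5)/4-.5)
SL={'back+y':s((303,60),270,125),'front+y':s((45,93),270,125),'front-y':s((60,130),270,125),'back-y':s((319,95),270,125)}
SR={'back+y':s((750-400,40),335,235),'front+y':s((4,100),335,235),'front-y':s((25,183),335,235),'back-y':s((795-400,100),335,235)}
for q,S in ((L,SL),(Rr,SR)):
    T={'back+y':q[0],'back-y':q[1],'front-y':q[2],'front+y':q[3]}
    for k in T:
        p,g=tri(ray(top,T[k]),ray(side,S[k])); print(k,p.round(4),round(g,4))
E
```

```text
0.09 [[0.2222, 0.2227, 0.0562, 0.0555], [0.2349, 0.2348, 0.0596, 0.0602]]
0.1 [[0.22, 0.2204, 0.0556, 0.055], [0.2325, 0.2324, 0.059, 0.0596]]
0.11 [[0.2177, 0.2182, 0.055, 0.0544], [0.2301, 0.23, 0.0584, 0.059]]
0.12 [[0.2154, 0.2159, 0.0545, 0.0538], [0.2277, 0.2276, 0.0578, 0.0584]]
0.13 [[0.2131, 0.2136, 0.0539, 0.0533], [0.2253, 0.2252, 0.0572, 0.0578]]
0.14 [[0.2109, 0.2114, 0.0533, 0.0527], [0.2229, 0.2228, 0.0565, 0.0572]]
0.15 [[0.2086, 0.2091, 0.0527, 0.0521], [0.2205, 0.2204, 0.0559, 0.0566]]
back+y [0.7045 0.2387 0.081 ] 0.0017
back-y [0.6967 0.1822 0.0853] 0.0055
front-y [0.4774 0.1993 0.0846] 0.002
front+y [0.4819 0.2555 0.0816] 0.0038
back+y [ 0.6604 -0.2888  0.1305] 0.0006
back-y [ 0.6542 -0.3424  0.1394] 0.0014
front-y [ 0.4336 -0.3277  0.1328] 0.0014
front+y [ 0.4407 -0.2712  0.1345] 0.01
```

```bash
python3 - <<'E'
from h import *
s=ctrl.read_state();M=R.from_quat(s["orientation"]).as_matrix();print(M.round(3))
yaw=-.078; c=np.array([-np.sin(yaw),np.cos(yaw),0])
for t in (c,-c): print("turn",np.arctan2(t@M[:,2],t@M[:,1]))
print(M.T@(np.array([.59,.219,.231])-s["tcp_pos"]))
E
```

```text
[[-0.     0.444  0.896]
 [-0.001  0.896 -0.444]
 [-1.    -0.001 -0.   ]]
turn -0.3817339939799079
turn 2.7598586596098853
[-4.38884833e-05 -6.67595739e-02  4.31549132e-01]
```

Request:
move_arm:
  moves:
    - [0,0,0,-0.096]
    - [0,0,0,-0.096]
    - [0,0,0,-0.096]
    - [0,0,0,-0.096]
    - [0,0,0,0]
  grip: 100

```text
clock: 0.67
tcp_pos: [0.2327, 0.4699, 0.2301]
orientation: [0.02, 0.707, -0.021, 0.706]
ft_force: [-0.2, 0.9, 0.2]
opening: 0.0852
```

```bash
cat > tgt.py <<'E'
from h import *
import sys
p=np.array([float(a) for a in sys.argv[1:4]]);yaw=-.078
s=ctrl.read_state();M=R.from_quat(s["orientation"]).as_matrix()
c=np.array([-np.sin(yaw),np.cos(yaw),0])
print("t",s["clock"],"tcp",s["tcp_pos"].round(4),"shift",(M.T@(p-s["tcp_pos"])).round(4),"turn",round(np.arctan2(c@M[:,2],c@M[:,1]),4),"F",s["ft_force"].round(2),"open",round(s["opening"],4),"toolz",M[:,2].round(3),"x",M[:,0].round(3))
E
python3 tgt.py .59 .219 .231
```

```text
t 0.6667 tcp [0.2327 0.4699 0.2301] shift [-0.0007 -0.2297  0.3713] turn 0.0197 F [-0.24  0.87  0.16] open 0.0852 toolz [ 0.998 -0.058 -0.001] x [-0.001 -0.002 -1.   ]
```

Request:
move_arm:
  moves:
    - [0,-0.02,0.032,0]
    - [0,-0.02,0.032,0]
    - [0,-0.02,0.032,0.02]
    - [0,-0.02,0.032,0]
    - [0,-0.02,0.032,0]
    - [0,-0.02,0.032,0]
    - [0,-0.02,0.032,0]
    - [0,-0.02,0.032,0]
    - [0,-0.02,0.032,0]
    - [0,-0.02,0.032,0]

```text
clock: 1.5
tcp_pos: [0.5424, 0.2403, 0.229]
orientation: [0.033, 0.707, -0.033, 0.706]
ft_force: [-0.2, 0.1, -0.2]
opening: 0.0854
```

```bash
python3 tgt.py .59 .219 .231
```

```text
t 1.5 tcp [0.5424 0.2403 0.229 ] shift [-0.0021 -0.0167  0.0494] turn -0.0154 F [-0.18  0.1  -0.22] open 0.0854 toolz [ 0.996 -0.093 -0.002] x [-0.002  0.    -1.   ]
```

Request:
move_arm:
  moves:
    - [0,-0.009,0.025,-0.015]
    - [0,-0.008,0.024,0]
    - [0.02,0,0,0]
    - [0,0,0,0]

```text
clock: 1.83
tcp_pos: [0.5982, 0.2107, 0.2067]
orientation: [0.035, 0.707, -0.036, 0.706]
ft_force: [-1.0, 0.3, -0.9]
opening: 0.0855
```

```bash
python3 tgt.py .59 .219 .231; python3 - <<'E'
from h import *
for n in ["top","wrist","side"]:
    f=vision.grab_frame(n); cv2.imwrite(f"pics/{n}1.png",f["frame"][:,:,::-1])
E
```

```text
t 1.8333 tcp [0.5982 0.2107 0.2067] shift [-0.0243  0.0074 -0.009 ] turn -0.0217 F [-0.98  0.29 -0.91] open 0.0855 toolz [ 0.995 -0.1   -0.001] x [-0.001 -0.002 -1.   ]
```

View pics/wrist1.png

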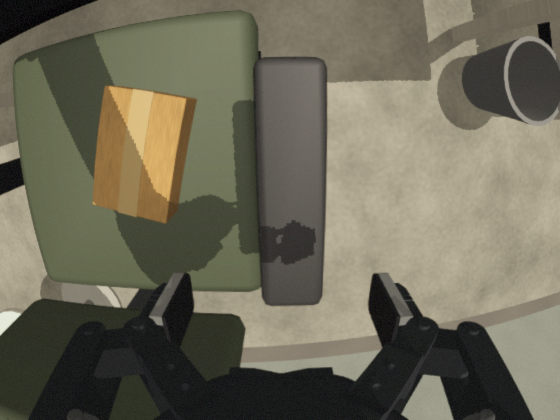

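View pics/side1.png

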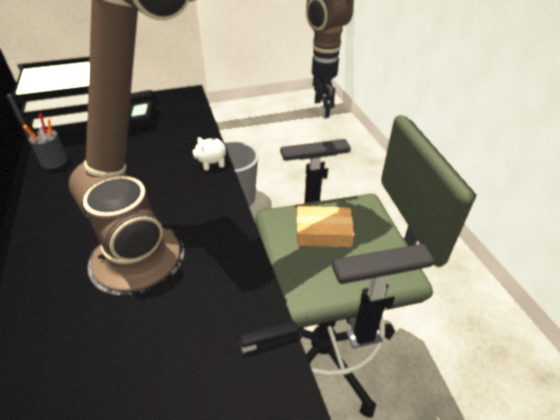

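```bash
cat >> h.py <<'E'
def wray(f,uv,s):
    h=f["frame"].shape[0]; fl=h/2/np.tan(np.radians(f["fov_y"])/2)
    d=np.array([uv[0]-f["cx"],uv[1]-f["cy"]]); r=np.linalg.norm(d); th=r/fl
    v=np.array([*(d/max(r,1e-9)*np.sin(th)),np.cos(th)])
    T=f["tool_from_camera"]; M=R.from_quat(s["orientation"]).as_matrix()
    return M@T[:3,3]+s["tcp_pos"], M@T[:3,:3]@v
E
python3 - <<'E'
from h import *
s=ctrl.read_state();f=vision.grab_frame("wrist")
for z in (.083,.091):
    P=[onz(wray(f,p,s),z) for p in [(255,59),(325,59),(323,303),(264,304)]]
    print(z,np.round(P,4).tolist(),np.mean(P,0).round(4),np.linalg.norm(P[0]-P[3]),np.linalg.norm(P[0]-P[1]),np.linalg.norm(P[2]-P[3]))
    d=P[3]-P[0]+P[2]-P[1];print("yaw",np.arctan2(d[1],d[0]))
E
```

```text
0.083 [[0.476, 0.2033, 0.083], [0.481, 0.2601, 0.083], [0.7104, 0.2447, 0.083], [0.7053, 0.1851, 0.083]] [0.5932 0.2233 0.083 ] 0.23005468862281797 0.057009684243672136 0.05976583132314787
yaw -0.07320051247998316
0.091 [[0.4771, 0.2039, 0.091], [0.482, 0.259, 0.091], [0.7046, 0.244, 0.091], [0.6997, 0.1862, 0.091]] [0.5909 0.2232 0.091 ] 0.22326564182297018 0.05532729551822696 0.05800210710472997
yaw -0.0732005124799831
```

```bash
python3 tgt.py .592 .2225 .05
```

```text
t 2.0333 tcp [0.5979 0.2127 0.212 ] shift [ 0.162   0.009  -0.0076] turn -0.0172 F [0.45 0.14 0.73] open 0.0855 toolz [ 0.995 -0.095  0.005] x [ 0.005  0.001 -1.   ]
```

Request:
move_arm:
  moves:
    - [0,0.005,-0.004,-0.02]
    - [0.02,0.004,-0.003,0]
    - [0.02,0,0,0]
    - [0.02,0,0,0]
    - [0.005,0,0,0]
    - [0,0,0,0]

```text
clock: 2.53
tcp_pos: [0.5898, 0.2296, 0.154]
orientation: [0.025, 0.701, -0.02, 0.712]
ft_force: [-0.1, 0.5, 0.2]
opening: 0.0857
```

```bash
python3 tgt.py .592 .2225 .05
```

```text
t 2.5333 tcp [0.5898 0.2296 0.154 ] shift [ 0.104  -0.0077  0.0011] turn 0.0136 F [-0.12  0.48  0.15] open 0.0857 toolz [ 0.998 -0.064  0.016] x [ 0.016  0.006 -1.   ]
```

Request:
move_arm:
  moves:
    - [0,-0.003,0,0.013]
    - [0,-0.003,0,0]
    - [0,-0.001,0,0]
    - [0,0,0,0]

```text
clock: 2.87
tcp_pos: [0.5893, 0.2239, 0.1588]
orientation: [0.03, 0.699, -0.024, 0.714]
ft_force: [0.3, -0.6, -0.1]
opening: 0.0852
```

```bash
python3 tgt.py .592 .2225 .05
```

```text
t 2.8667 tcp [0.5893 0.2239 0.1588] shift [ 0.1088 -0.0022  0.0006] turn 0.002 F [ 0.25 -0.56 -0.1 ] open 0.0852 toolz [ 0.997 -0.076  0.02 ] x [ 0.021  0.008 -1.   ]
```

Request:
move_arm:
  moves:
    - [0.01,-0.001,0,0]
    - [0.01,-0.001,0,0]
    - [0.01,0,0,0]
    - [0.01,0,0,0]
    - [0.01,0,0,0]
    - [0.01,0,0,0]
    - [0,0,0,0]

```text
clock: 3.45
tcp_pos: [0.5912, 0.2215, 0.0931]
orientation: [0.031, 0.699, -0.024, 0.714]
ft_force: [0.2, -0.7, -0.3]
opening: 0.0854
```

```bash
python3 tgt.py .592 .2225 .05
```

```text
t 3.45 tcp [0.5912 0.2215 0.0931] shift [ 0.0431  0.0006 -0.0001] turn 0.0006 F [ 0.21 -0.73 -0.27] open 0.0854 toolz [ 0.997 -0.077  0.021] x [ 0.022  0.009 -1.   ]
```

Request:
move_arm:
  moves:
    - [0.008,0,0,0]
    - [0.008,0,0,0]
    - [0.008,0,0,0]
    - [0.008,0,0,0]
    - [0.006,0,0,0]
    - [0.003,0,0,0]
    - [0,0,0,0]

```text
clock: 4.03
tcp_pos: [0.5915, 0.2219, 0.0464]
orientation: [0.03, 0.7, -0.024, 0.713]
ft_force: [-0.7, 0.5, 0.2]
opening: 0.0854
```

```bash
python3 tgt.py .592 .2225 .05;python3 - <<'E'
from h import *
for n in ["wrist","side"]:
    f=vision.grab_frame(n); cv2.imwrite(f"pics/{n}2.png",f["frame"][:,:,::-1])
    if n=="side": cv2.imwrite("pics/side2c.png",cv2.resize(f["frame"][80:220,260:400,::-1],None,fx=4,fy=4))
E
```

```text
t 4.0333 tcp [0.5915 0.2219 0.0464] shift [-0.0036  0.0007  0.0005] turn 0.0009 F [-0.73  0.51  0.16] open 0.0854 toolz [ 0.997 -0.077  0.019] x [ 0.02   0.008 -1.   ]
```

View pics/wrist2.png

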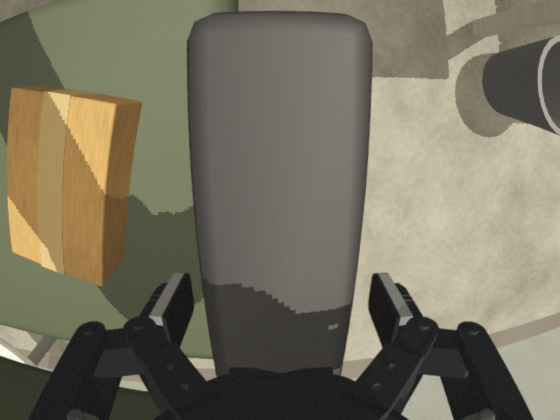

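View pics/side2c.png

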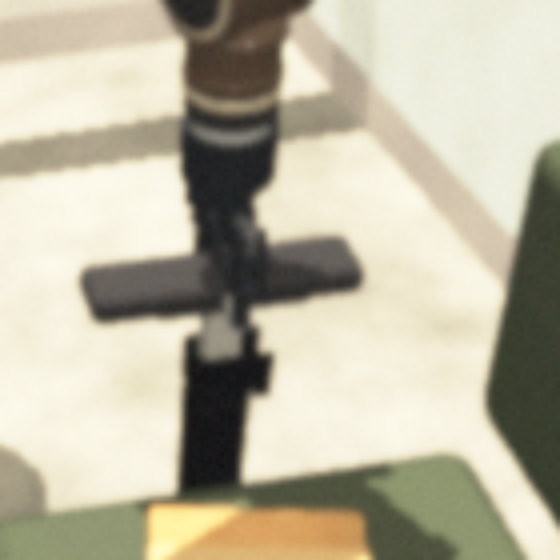

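Request:
move_arm:
  moves:
    - [0,0,0,0]
    - [0,0,0,0]
    - [0,0,0,0]
    - [0,0,0,0]
    - [0,0,0,0]
    - [0,0,0,0]
  grip: 0
  squeeze: 45

```text
clock: 4.63
tcp_pos: [0.5924, 0.2207, 0.0491]
orientation: [0.03, 0.698, -0.025, 0.715]
ft_force: [0.1, 1.2, -1.7]
opening: 0.0599
```

```bash
python3 tgt.py .592 .2225 .05
```

```text
t 4.6333 tcp [0.5924 0.2207 0.0491] shift [-0.0009  0.0018 -0.0005] turn -0.0004 F [ 0.14  1.19 -1.73] open 0.0599 toolz [ 0.997 -0.078  0.022] x [ 0.023  0.005 -1.   ]
```

Request:
move_arm:
  moves:
    - [-0.002,0,0,0]
    - [-0.002,0,0,0]
    - [-0.002,0,0,0]
    - [-0.002,0,0,0]
    - [-0.002,0,0,0]

```text
clock: 5.05
tcp_pos: [0.5923, 0.2207, 0.0558]
orientation: [0.03, 0.699, -0.026, 0.714]
ft_force: [3.2, 0.9, -6.7]
opening: 0.0591
```

```bash
python3 tgt.py .592 .2225 .05
```

```text
t 5.05 tcp [0.5923 0.2207 0.0558] shift [ 0.0058  0.0017 -0.0006] turn -0.0004 F [ 3.2   0.95 -6.74] open 0.0591 toolz [ 0.997 -0.078  0.02 ] x [ 0.021  0.005 -1.   ]
```

Request:
move_arm:
  moves:
    - [-0.002,0,0,0]
    - [-0.002,0,0,0]
    - [-0.002,0,0,0]

```text
clock: 5.3
tcp_pos: [0.5923, 0.2207, 0.0626]
orientation: [0.03, 0.699, -0.026, 0.714]
ft_force: [5.8, 1.3, -15.4]
opening: 0.0594
```

Request:
move_arm:
  moves:
    - [-0.002,0,0,0]
    - [-0.002,0,0,0]
    - [-0.002,0,0,0]

```text
clock: 5.55
tcp_pos: [0.5923, 0.2207, 0.0692]
orientation: [0.03, 0.699, -0.026, 0.714]
ft_force: [2.1, 1.1, -5.3]
opening: 0.0593
```

Request:
move_arm:
  moves:
    - [-0.002,0,0,0]
    - [-0.002,0,0,0]
    - [-0.002,0,0,0]

```text
clock: 5.8
tcp_pos: [0.5923, 0.2207, 0.0759]
orientation: [0.03, 0.699, -0.026, 0.714]
ft_force: [3.1, 1.3, -7.9]
opening: 0.0593
```

Request:
move_arm:
  moves:
    - [-0.002,0,0,0]
    - [-0.002,0,0,0]
    - [-0.002,0,0,0]

```text
clock: 6.05
tcp_pos: [0.5923, 0.2207, 0.0829]
orientation: [0.03, 0.699, -0.026, 0.714]
ft_force: [5.0, 1.3, -11.9]
opening: 0.0598
```

```bash
python3 tgt.py .592 .2225 .1;python3 - <<'E'
from h import *
for n in ["wrist","side"]:
    f=vision.grab_frame(n); cv2.imwrite(f"pics/{n}3.png",f["frame"][:,:,::-1])
E
```

```text
t 6.05 tcp [0.5923 0.2207 0.0829] shift [-0.0171  0.0019 -0.0001] turn -0.0004 F [  4.97   1.32 -11.92] open 0.0598 toolz [ 0.997 -0.078  0.021] x [ 0.022  0.005 -1.   ]
```

View pics/wrist3.png

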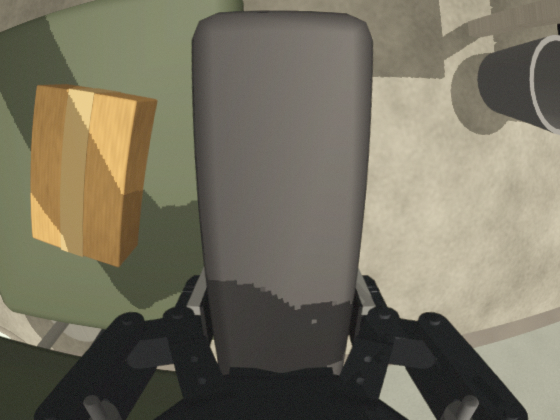

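View pics/side3.png

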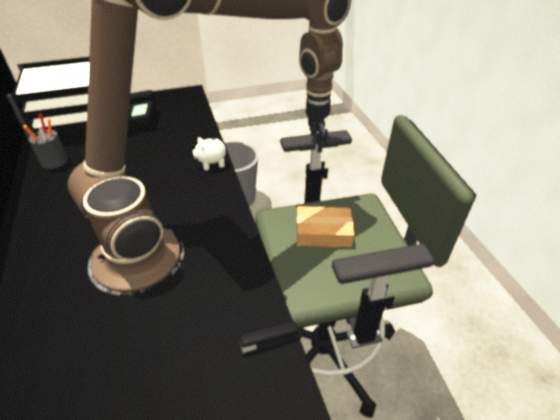

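Request:
move_arm:
  moves:
    - [-0.002,0,0,0]
    - [-0.002,0,0,0]
    - [-0.002,0,0,0]
    - [-0.0015,0,0,0]
    - [0,0,0,0]

```text
clock: 6.57
tcp_pos: [0.5924, 0.2207, 0.0914]
orientation: [0.03, 0.699, -0.026, 0.714]
ft_force: [4.0, -0.1, -5.3]
opening: 0.0593
```

```bash
python3 tgt.py .592 .2225 .1;python3 - <<'E'
from h import *
T=vision.grab_frame("top");S=vision.grab_frame("side")
cv2.imwrite("pics/side4.png",S["frame"][:,:,::-1]);cv2.imwrite("pics/top4.png",T["frame"][:,:,::-1])
def up(f,r): return cv2.convertScaleAbs(cv2.resize(f["frame"][r[1]:r[1]+r[3],r[0]:r[0]+r[2],::-1],None,fx=4,fy=4,interpolation=cv2.INTER_CUBIC),alpha=1.5,beta=10)
cv2.imwrite("pics/d1.png",cv2.hconcat([up(T,(140,65,85,140)),up(T,(385,80,85,140))]))
cv2.imwrite("pics/d2.png",cv2.hconcat([up(S,(270,115,100,100)),up(S,(335,235,100,100))]))
E
```

```text
t 6.5667 tcp [0.5924 0.2207 0.0914] shift [-0.0086  0.0018 -0.0003] turn -0.0003 F [ 3.98 -0.09 -5.33] open 0.0593 toolz [ 0.997 -0.078  0.022] x [ 0.023  0.005 -1.   ]
```

View pics/d1.png

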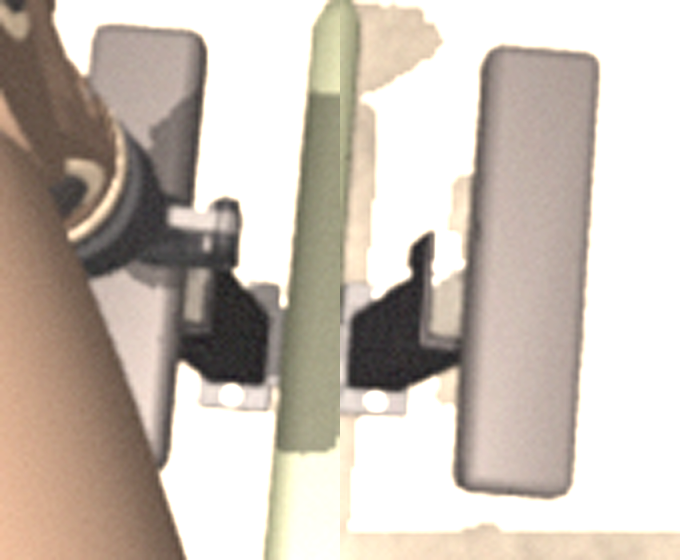

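View pics/d2.png

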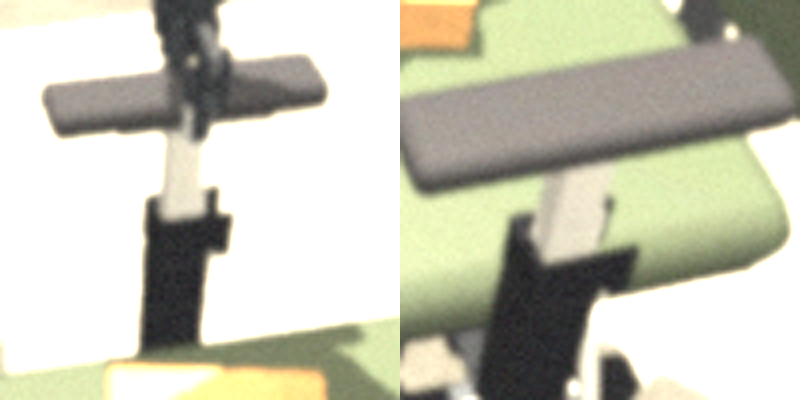

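Request:
move_arm:
  moves:
    - [0.0008,0,0,0]
    - [0.0008,0,0,0]
    - [0.0006,0,0,0]
    - [0.0005,0,0,0]
    - [0,0,0,0]

```text
clock: 7.08
tcp_pos: [0.5924, 0.2207, 0.0891]
orientation: [0.03, 0.698, -0.026, 0.715]
ft_force: [1.5, 2.3, -4.5]
opening: 0.0591
```

```bash
python3 tgt.py .592 .2225 .1
```

```text
t 7.0833 tcp [0.5924 0.2207 0.0891] shift [-0.0109  0.0018 -0.0003] turn -0.0004 F [ 1.54  2.29 -4.47] open 0.0591 toolz [ 0.997 -0.078  0.023] x [ 0.023  0.005 -1.   ]
```

Request:
move_arm:
  moves:
    - [0.0003,0,0,0]
    - [0.0003,0,0,0]
    - [0,0,0,0]

```text
clock: 7.33
tcp_pos: [0.5924, 0.2207, 0.0891]
orientation: [0.03, 0.698, -0.026, 0.715]
ft_force: [2.2, 0.6, -3.7]
opening: 0.0597
```

Request:
move_arm:
  moves:
    - [0.0003,0,0,0]
    - [0.0003,0,0,0]
    - [0,0,0,0]

```text
clock: 7.58
tcp_pos: [0.5924, 0.2207, 0.0891]
orientation: [0.03, 0.698, -0.025, 0.715]
ft_force: [1.5, 0.8, -3.0]
opening: 0.0595
```

Request:
move_arm:
  moves:
    - [0.0008,0,0,0]
    - [0.0008,0,0,0]
    - [0.0008,0,0,0]

```text
clock: 7.83
tcp_pos: [0.5925, 0.2207, 0.0889]
orientation: [0.03, 0.697, -0.025, 0.716]
ft_force: [-1.9, 0.5, 4.0]
opening: 0.0594
```

Request:
move_arm:
  moves:
    - [0,0,0,0]
    - [0,0,0,0]
    - [0,0,0,0]
  grip: 95

```text
clock: 8.08
tcp_pos: [0.5924, 0.2212, 0.0891]
orientation: [0.03, 0.697, -0.025, 0.716]
ft_force: [0.6, 0.1, -1.0]
opening: 0.0814
```

```bash
python3 tgt.py .592 .2225 .212
```

```text
t 8.0833 tcp [0.5924 0.2212 0.0891] shift [-0.1228  0.0024  0.0026] turn -0.0 F [ 0.64  0.13 -1.05] open 0.0814 toolz [ 0.997 -0.078  0.025] x [ 0.026  0.007 -1.   ]
```

Request:
move_arm:
  moves:
    - [-0.015,0,0,0]
    - [-0.025,0,0,0]
    - [-0.025,0,0,0]
    - [-0.025,0,0,0]
    - [-0.025,0,0,0]
    - [-0.02,0,0,0]
    - [-0.01,0,0,0]
    - [0,0,0,0]
    - [0,0,0,0]

```text
clock: 8.83
tcp_pos: [0.5872, 0.2203, 0.2368]
orientation: [0.03, 0.7, -0.024, 0.713]
ft_force: [-0.5, -0.6, -0.8]
opening: 0.0811
```

```bash
python3 tgt.py .549 -.306 .26; python3 - <<'E'
from h import *
import pickle
s=ctrl.read_state();f=vision.grab_frame("wrist");pickle.dump((s,f),open("wL.pkl","wb"))
cv2.imwrite("pics/wrist5.png",f["frame"][:,:,::-1])
T=vision.grab_frame("top");cv2.imwrite("pics/top5.png",T["frame"][:,:,::-1])
E
```

```text
t 8.8333 tcp [0.5872 0.2203 0.2368] shift [-0.0282 -0.5274  0.003 ] turn 0.0006 F [-0.5  -0.56 -0.79] open 0.0811 toolz [ 0.997 -0.077  0.019] x [ 0.02   0.008 -1.   ]
```

View pics/wrist5.png

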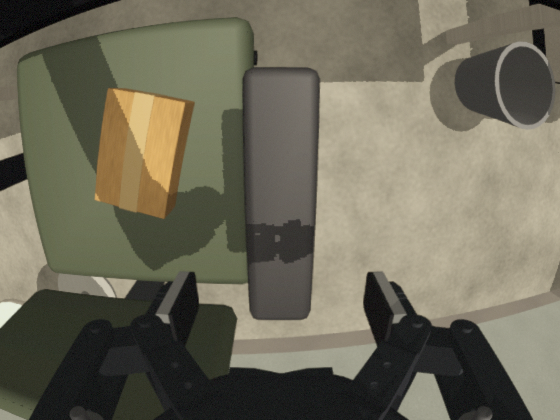

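Request:
move_arm:
  moves:
    - [-0.005,-0.02,0,0]
    - [0,-0.033,0,0]
    - [0,-0.033,0,0]
    - [0,-0.033,0,0]
    - [0,-0.033,0,0]
    - [0,-0.033,0,0]
    - [0,-0.033,0,0]
    - [0,-0.033,0,0]
    - [0,-0.033,0,0]
    - [0,0,0,0]

```text
clock: 9.77
tcp_pos: [0.5591, -0.0723, 0.2214]
orientation: [0.027, 0.708, -0.022, 0.705]
ft_force: [0.3, 0.7, -0.4]
opening: 0.0813
```

```bash
python3 tgt.py .544 -.306 .237
```

```text
t 9.7667 tcp [ 0.5591 -0.0723  0.2214] shift [-0.017  -0.2341  0.0011] turn 0.0085 F [ 0.3   0.7  -0.42] open 0.0813 toolz [ 0.998 -0.069 -0.005] x [-0.005  0.006 -1.   ]
```

Request:
move_arm:
  moves:
    - [-0.008,-0.02,0,0]
    - [-0.006,-0.03,0,0.008]
    - [-0.004,-0.03,0,0]
    - [-0.003,-0.03,0,0]
    - [-0.003,-0.03,0,0]
    - [-0.003,-0.03,0,0]
    - [-0.003,-0.03,0,0]
    - [-0.002,-0.02,0,0]
    - [0,0,0,0]
    - [0,0,0,0]

```text
clock: 10.6
tcp_pos: [0.5375, -0.2988, 0.2371]
orientation: [0.034, 0.715, -0.022, 0.697]
ft_force: [0.0, 0.4, 1.0]
opening: 0.0813
```

```bash
python3 tgt.py .544 -.306 .237; python3 - <<'E'
from h import *
import pickle
s=ctrl.read_state();f=vision.grab_frame("wrist");pickle.dump((s,f),open("wR.pkl","wb"))
cv2.imwrite("pics/wrist6.png",f["frame"][:,:,::-1])
T=vision.grab_frame("top");cv2.imwrite("pics/top6.png",T["frame"][:,:,::-1])
E
```

```text
t 10.6 tcp [ 0.5375 -0.2988  0.2371] shift [-0.0002 -0.0066  0.007 ] turn -0.001 F [0.03 0.38 1.02] open 0.0813 toolz [ 0.997 -0.079 -0.026] x [-0.025  0.017 -1.   ]
```

View pics/wrist6.png

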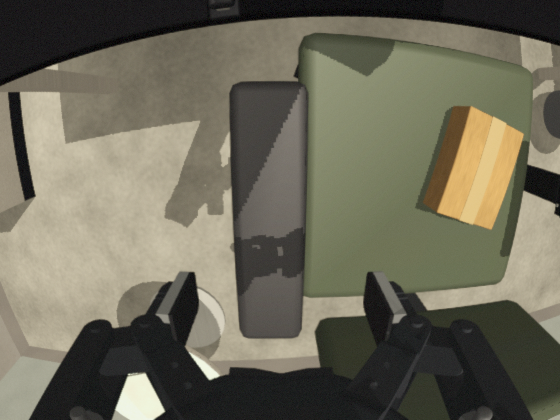

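View pics/top6.png

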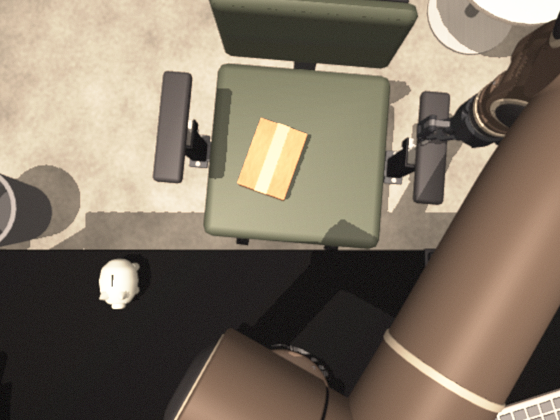

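```bash
python3 - <<'E'
from h import *
import pickle
def up(f,x,y,w,h): return cv2.convertScaleAbs(cv2.resize(f["frame"][y:y+h,x:x+w,::-1],None,fx=5,fy=5,interpolation=cv2.INTER_CUBIC),alpha=1.6,beta=10)
L=pickle.load(open("wL.pkl","rb"))[1];Rr=pickle.load(open("wR.pkl","rb"))[1]
a=cv2.hconcat([up(L,235,60,80,45),up(Rr,225,75,80,45)]);b=cv2.hconcat([up(L,235,285,80,45),up(Rr,225,300,80,45)])
cv2.imwrite("pics/e.png",cv2.vconcat([a,b]))
E
```

```text
(no output)
```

View pics/e.png

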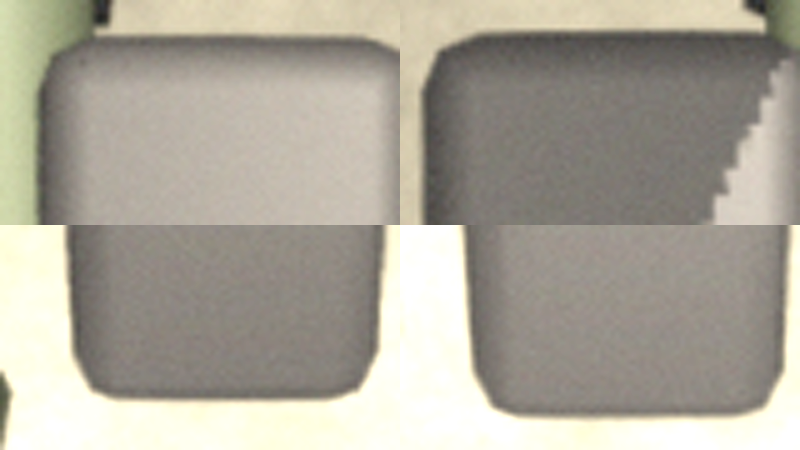

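```bash
python3 - <<'E'
from h import *
import pickle
from scipy.optimize import brentq
L=pickle.load(open("wL.pkl","rb"));Rr=pickle.load(open("wR.pkl","rb"))
for (s,f),p,q,wl,wr in ((L,(281,67.4),(280,319.4),(243.,85),(319.4,85)),(Rr,(268,81.4),(271,337.8),(229.6,100),(306,100))):
    for Ln in (.230,.228,.226):
        g=lambda z:np.linalg.norm(onz(wray(f,p,s),z)-onz(wray(f,q,s),z))-Ln
        z=brentq(g,0,.2);print(Ln,round(z,4),((onz(wray(f,p,s),z)+onz(wray(f,q,s),z))/2).round(4),s["tcp_pos"][2].round(4))
E
```

```text
0.23 0.1238 [0.5927 0.2207 0.1238] 0.2368
0.228 0.126 [0.5919 0.2207 0.126 ] 0.2368
0.226 0.1282 [0.5911 0.2208 0.1282] 0.2368
0.23 0.1337 [ 0.5487 -0.3076  0.1337] 0.2371
0.228 0.1358 [ 0.5479 -0.3075  0.1358] 0.2371
0.226 0.138 [ 0.5471 -0.3074  0.138 ] 0.2371
```

Request:
move_arm:
  moves:
    - [-0.006,0.02,0,0]
    - [-0.002,0.033,0,0]
    - [0,0.033,0,0]
    - [0,0.033,0,0]
    - [0,0.033,0,0]
    - [0,0.033,0,0]
    - [0,0.033,0,0]
    - [0,0.033,0,0]
    - [0,0,0,0]
    - [0,0,0,0]

```text
clock: 11.53
tcp_pos: [0.5542, -0.0228, 0.2465]
orientation: [0.03, 0.717, -0.015, 0.696]
ft_force: [-0.7, -0.3, -0.6]
opening: 0.0811
```

```bash
python3 tgt.py .592 .2207 .237
```

```text
t 11.5333 tcp [ 0.5542 -0.0228  0.2465] shift [0.0136 0.2452 0.0226] turn 0.0147 F [-0.7  -0.3  -0.58] open 0.0811 toolz [ 0.998 -0.063 -0.03 ] x [-0.029  0.022 -0.999]
```

Request:
move_arm:
  moves:
    - [0,0.02,0.002,0.014]
    - [0,0.032,0.003,0]
    - [0,0.032,0.003,0]
    - [0,0.032,0.003,0]
    - [0,0.032,0.003,0]
    - [0,0.032,0.003,0]
    - [0,0.03,0.003,0]
    - [0,0.015,0.001,0]
    - [0,0,0,0]
    - [0,0,0,0]

```text
clock: 12.37
tcp_pos: [0.5902, 0.21, 0.2488]
orientation: [0.034, 0.717, -0.021, 0.695]
ft_force: [0.0, -0.9, -0.0]
opening: 0.0811
```

```bash
python3 tgt.py .592 .2207 .237
```

```text
t 12.3667 tcp [0.5902 0.21   0.2488] shift [0.012  0.0106 0.0014] turn 0.0013 F [ 0.05 -0.91 -0.04] open 0.0811 toolz [ 0.997 -0.077 -0.032] x [-0.03   0.02  -0.999]
```

Request:
move_arm:
  moves:
    - [0,0.006,0,0]
    - [0,0.005,0,0]
    - [0.02,0,0,0]
    - [0.02,0,0,0]
    - [0.02,0,0,0]
    - [0.01,0,0,0]
    - [0,0,0,0]
    - [0,0,0,0]

```text
clock: 13.03
tcp_pos: [0.5896, 0.2156, 0.1796]
orientation: [0.037, 0.716, -0.024, 0.697]
ft_force: [-0.1, 0.0, 0.8]
opening: 0.081
```

```bash
python3 tgt.py .592 .2207 .089
```

```text
t 13.0333 tcp [0.5896 0.2156 0.1796] shift [0.0906 0.0037 0.0045] turn -0.0088 F [-0.1   0.02  0.81] open 0.081 toolz [ 0.996 -0.087 -0.028] x [-0.027  0.02  -0.999]
```

Request:
move_arm:
  moves:
    - [0,0.004,0.004,-0.009]
    - [0.01,0,0,0]
    - [0.01,0,0,0]
    - [0.012,0,0,0]
    - [0.012,0,0,0]
    - [0,0,0,0]

```text
clock: 13.53
tcp_pos: [0.5962, 0.2206, 0.1369]
orientation: [0.035, 0.714, -0.02, 0.699]
ft_force: [0.2, -0.1, 0.0]
opening: 0.0811
```

```bash
python3 tgt.py .592 .2207 .089
```

```text
t 13.5333 tcp [0.5962 0.2206 0.1369] shift [ 0.048  -0.0012 -0.0032] turn -0.0001 F [ 0.22 -0.13  0.01] open 0.0811 toolz [ 0.997 -0.078 -0.021] x [-0.019  0.022 -1.   ]
```

Request:
move_arm:
  moves:
    - [0.009,-0.001,-0.002,0]
    - [0.009,0,-0.001,0]
    - [0.009,0,0,0]
    - [0.009,0,0,0]
    - [0.007,0,0,0]
    - [0.003,0,0,0]
    - [0,0,0,0]

```text
clock: 14.12
tcp_pos: [0.5927, 0.2215, 0.0878]
orientation: [0.035, 0.713, -0.02, 0.7]
ft_force: [-0.8, 0.8, 0.1]
opening: 0.0814
```

```bash
python3 tgt.py .592 .2207 .089;python3 - <<'E'
from h import *
f=vision.grab_frame("wrist");cv2.imwrite("pics/wrist7.png",f["frame"][:,:,::-1])
E
```

```text
t 14.1167 tcp [0.5927 0.2215 0.0878] shift [-0.0012 -0.0008 -0.0006] turn 0.0004 F [-0.77  0.76  0.08] open 0.0814 toolz [ 0.997 -0.078 -0.02 ] x [-0.018  0.022 -1.   ]
```

View pics/wrist7.png

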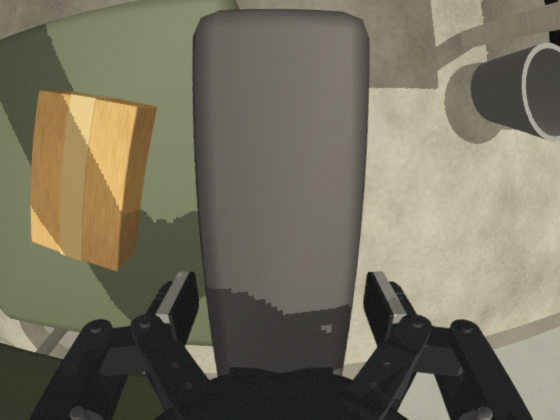

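Pad is centred between the fingers (columns about 205–355 at the finger rows), so I close and lift one more notch.

Request:
move_arm:
  moves:
    - [0,0,0,0]
    - [0,0,0,0]
    - [0,0,0,0]
    - [0,0,0,0]
    - [0,0,0,0]
  grip: 0
  squeeze: 45

```text
clock: 14.58
tcp_pos: [0.593, 0.221, 0.0891]
orientation: [0.035, 0.713, -0.021, 0.7]
ft_force: [-0.5, 0.7, -0.6]
opening: 0.0595
```

Request:
move_arm:
  moves:
    - [-0.002,0,0,0]
    - [-0.002,0,0,0]
    - [-0.002,0,0,0]

```text
clock: 14.83
tcp_pos: [0.5929, 0.221, 0.0928]
orientation: [0.034, 0.713, -0.021, 0.7]
ft_force: [4.5, 2.9, -15.2]
opening: 0.0593
```

```bash
python3 tgt.py .592 .2207 .1
```

```text
t 14.8333 tcp [0.5929 0.221  0.0928] shift [-0.0072 -0.0003 -0.001 ] turn 0.0001 F [  4.54   2.94 -15.25] open 0.0593 toolz [ 0.997 -0.078 -0.02 ] x [-0.019  0.02  -1.   ]
```

Request:
move_arm:
  moves:
    - [-0.002,0,0,0]
    - [-0.002,0,0,0]
    - [-0.0015,0,0,0]

```text
clock: 15.08
tcp_pos: [0.5929, 0.221, 0.0968]
orientation: [0.034, 0.714, -0.021, 0.699]
ft_force: [1.1, 2.1, -5.9]
opening: 0.0595
```

Request:
move_arm:
  moves:
    - [-0.001,0,0,0]
    - [0,0,0,0]

```text
clock: 15.25
tcp_pos: [0.5929, 0.221, 0.0989]
orientation: [0.034, 0.714, -0.021, 0.699]
ft_force: [0.7, 1.3, -4.8]
opening: 0.0599
```

Request:
move_arm:
  moves:
    - [-0.001,0,0,0]
    - [-0.001,0,0,0]
    - [0,0,0,0]

```text
clock: 15.5
tcp_pos: [0.5929, 0.221, 0.102]
orientation: [0.034, 0.714, -0.021, 0.699]
ft_force: [1.6, 1.8, -8.8]
opening: 0.0597
```

```bash
python3 tgt.py .592 .2207 .1
```

```text
t 15.5 tcp [0.5929 0.221  0.102 ] shift [ 0.002  -0.0004 -0.0008] turn 0.0002 F [ 1.59  1.84 -8.77] open 0.0597 toolz [ 0.997 -0.078 -0.021] x [-0.02  0.02 -1.  ]
```

Request:
move_arm:
  moves:
    - [0.0008,0,0,0]
    - [0.0008,0,0,0]
    - [0.0006,0,0,0]
    - [0.0005,0,0,0]
    - [0,0,0,0]

```text
clock: 15.92
tcp_pos: [0.593, 0.221, 0.1001]
orientation: [0.034, 0.713, -0.021, 0.7]
ft_force: [1.3, 2.3, -5.6]
opening: 0.0597
```

Request:
move_arm:
  moves:
    - [0.0004,0,0,0]
    - [0.0004,0,0,0]
    - [0,0,0,0]

```text
clock: 16.17
tcp_pos: [0.593, 0.221, 0.0994]
orientation: [0.034, 0.713, -0.021, 0.7]
ft_force: [0.8, 1.1, -4.7]
opening: 0.0597
```

Request:
move_arm:
  moves:
    - [0.0004,0,0,0]
    - [0.0004,0,0,0]
    - [0,0,0,0]

```text
clock: 16.42
tcp_pos: [0.593, 0.221, 0.0992]
orientation: [0.035, 0.713, -0.021, 0.7]
ft_force: [-0.2, 1.4, -4.6]
opening: 0.0597
```

Request:
move_arm:
  moves:
    - [0.0005,0,0,0]
    - [0.0005,0,0,0]
    - [0,0,0,0]

```text
clock: 16.67
tcp_pos: [0.593, 0.221, 0.0992]
orientation: [0.035, 0.713, -0.021, 0.7]
ft_force: [0.0, 2.2, -3.8]
opening: 0.0596
```

Request:
move_arm:
  moves:
    - [0.0006,0,0,0]
    - [0.0006,0,0,0]

```text
clock: 16.83
tcp_pos: [0.5931, 0.221, 0.099]
orientation: [0.035, 0.712, -0.021, 0.701]
ft_force: [-1.6, 0.1, 3.8]
opening: 0.0595
```

Request:
move_arm:
  moves:
    - [0,0,0,0]
    - [0,0,0,0]
    - [0,0,0,0]
    - [0,0,0,0]
    - [0,0,0,0]
  grip: 97

```text
clock: 17.25
tcp_pos: [0.5942, 0.2216, 0.0997]
orientation: [0.036, 0.712, -0.02, 0.701]
ft_force: [-0.1, 1.0, 1.2]
opening: 0.0828
```

Request:
move_arm:
  moves:
    - [-0.01,0,0,0]
    - [-0.015,0,0,0]
    - [-0.015,0,0,0]
    - [-0.015,0,0,0]
    - [-0.01,0,0,0]
    - [0,0,0,0]
    - [0,0,0,0]

```text
clock: 17.83
tcp_pos: [0.595, 0.2199, 0.1699]
orientation: [0.036, 0.712, -0.019, 0.701]
ft_force: [-1.1, -0.4, -0.3]
opening: 0.0828
```

```bash
python3 tgt.py .592 .2207 .16;python3 - <<'E'
from h import *
f=vision.grab_frame("side");cv2.imwrite("pics/side8.png",f["frame"][:,:,::-1])
E
```

```text
t 17.8333 tcp [0.595  0.2199 0.1699] shift [ 0.01    0.0004 -0.0029] turn 0.0003 F [-1.08 -0.39 -0.28] open 0.0828 toolz [ 0.997 -0.078 -0.016] x [-0.014  0.024 -1.   ]
```

View pics/side8.png

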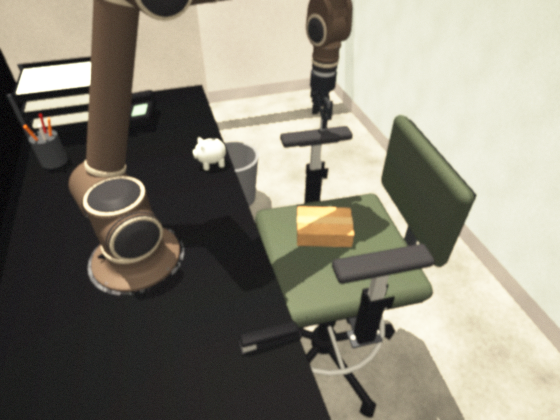

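Request:
move_arm:
  moves:
    - [0,0,-0.003,0]
    - [0,0,0,0]
    - [0,0,0,0]
    - [0,0,0,0]
    - [0,0,0,0]
    - [0,0,0,0]
  grip: 0

```text
clock: 18.38
tcp_pos: [0.59, 0.2196, 0.1662]
orientation: [0.035, 0.714, -0.02, 0.699]
ft_force: [-0.5, -0.8, -0.2]
opening: 0.0099
```

Request:
move_arm:
  moves:
    - [0.006,0,0,0]
    - [0.006,0,0,0]
    - [0.003,0,0,0]
    - [0,0,0,0]
    - [0,0,0,0]

```text
clock: 18.8
tcp_pos: [0.5894, 0.2199, 0.1484]
orientation: [0.035, 0.714, -0.02, 0.699]
ft_force: [0.3, 0.0, 0.3]
opening: 0.0001
```

```bash
python3 tgt.py .592 .2207 .14
```

```text
t 18.8 tcp [0.5894 0.2199 0.1484] shift [0.0084 0.0009 0.0028] turn 0.0003 F [0.34 0.01 0.35] open 0.0001 toolz [ 0.997 -0.078 -0.022] x [-0.021  0.021 -1.   ]
```

Request:
move_arm:
  moves:
    - [0.001,0,0.001,0]
    - [0.001,0,0.001,0]
    - [0.001,0,0,0]

```text
clock: 19.05
tcp_pos: [0.5915, 0.2198, 0.1453]
orientation: [0.035, 0.714, -0.02, 0.699]
ft_force: [-0.1, -0.6, -0.5]
opening: -0.0003
```

Request:
move_arm:
  moves:
    - [0.001,0,0,0]
    - [0.001,0,0,0]

```text
clock: 19.22
tcp_pos: [0.5918, 0.2199, 0.1434]
orientation: [0.035, 0.714, -0.02, 0.699]
ft_force: [0.0, -0.2, -0.2]
opening: -0.0002
```

Request:
move_arm:
  moves:
    - [0.0008,0,0,0]

```text
clock: 19.3
tcp_pos: [0.5918, 0.2199, 0.1425]
orientation: [0.035, 0.714, -0.02, 0.699]
ft_force: [0.2, -0.6, -1.3]
opening: 0.0
```

Request:
move_arm:
  moves:
    - [0.0008,0,0,0]

```text
clock: 19.38
tcp_pos: [0.5918, 0.2199, 0.1417]
orientation: [0.035, 0.714, -0.02, 0.699]
ft_force: [1.2, 0.1, -0.4]
opening: 0.0
```

Request:
move_arm:
  moves:
    - [0.0008,0,0,0]

```text
clock: 19.47
tcp_pos: [0.5918, 0.2199, 0.1409]
orientation: [0.035, 0.714, -0.02, 0.699]
ft_force: [-0.5, -0.0, 3.4]
opening: 0.0002
```

Request:
move_arm:
  moves:
    - [0.0005,0,0,0]

```text
clock: 19.55
tcp_pos: [0.5919, 0.2199, 0.1408]
orientation: [0.035, 0.714, -0.02, 0.699]
ft_force: [-0.5, -2.4, 4.4]
opening: -0.0001
```

Request:
move_arm:
  moves:
    - [0.0005,0,0,0]

```text
clock: 19.63
tcp_pos: [0.5919, 0.22, 0.1408]
orientation: [0.035, 0.713, -0.02, 0.7]
ft_force: [-1.9, -1.0, 4.3]
opening: 0.0002
```

Request:
move_arm:
  moves:
    - [0.001,0,0,0]
    - [0.001,0,0,0]

```text
clock: 19.8
tcp_pos: [0.5919, 0.22, 0.1407]
orientation: [0.035, 0.713, -0.02, 0.7]
ft_force: [-3.0, -1.5, 8.9]
opening: 0.0001
```

Request:
move_arm:
  moves:
    - [0.0014,0,0,0]

```text
clock: 19.88
tcp_pos: [0.5919, 0.22, 0.1406]
orientation: [0.035, 0.712, -0.02, 0.701]
ft_force: [-3.7, -1.1, 10.2]
opening: -0.0003
```

Request:
move_arm:
  moves:
    - [0.0018,0,0,0]
    - [0.0018,0,0,0]

```text
clock: 20.05
tcp_pos: [0.5919, 0.22, 0.1406]
orientation: [0.036, 0.711, -0.019, 0.702]
ft_force: [-4.3, -1.7, 11.6]
opening: 0.0
```

Request:
move_arm:
  moves:
    - [0.0018,0,0,0]
    - [0.0018,0,0,0]
    - [0.0018,0,0,0]

```text
clock: 20.3
tcp_pos: [0.5919, 0.22, 0.1406]
orientation: [0.036, 0.71, -0.019, 0.703]
ft_force: [-3.6, -1.8, 10.0]
opening: -0.0002
```

Request:
move_arm:
  moves:
    - [0.0025,0,0,0]
    - [0.0025,0,0,0]

```text
clock: 20.47
tcp_pos: [0.5919, 0.22, 0.1404]
orientation: [0.037, 0.708, -0.018, 0.705]
ft_force: [-6.7, -2.5, 15.1]
opening: 0.0
```

Request:
move_arm:
  moves:
    - [0.0028,0,0,0]
    - [0.0028,0,0,0]

```text
clock: 20.63
tcp_pos: [0.5919, 0.22, 0.1404]
orientation: [0.038, 0.706, -0.018, 0.707]
ft_force: [-5.2, -3.1, 16.7]
opening: 0.0002
```

Request:
move_arm:
  moves:
    - [0.0028,0,0,0]
    - [0.0028,0,0,0]

```text
clock: 20.8
tcp_pos: [0.5919, 0.22, 0.1404]
orientation: [0.038, 0.705, -0.017, 0.708]
ft_force: [-6.0, -3.5, 15.5]
opening: 0.0001
```

Holding around 15–16 N with no sinking; a little longer, then withdraw.

Request:
move_arm:
  moves:
    - [0.0027,0,0,0]
    - [0.0027,0,0,0]

```text
clock: 20.97
tcp_pos: [0.5919, 0.22, 0.1405]
orientation: [0.039, 0.703, -0.017, 0.71]
ft_force: [-5.8, -2.6, 14.9]
opening: -0.0005
```

Request:
move_arm:
  moves:
    - [0.001,0,0,0]
    - [0,0,0,0]
    - [-0.002,0,0,0]
    - [-0.004,0,0,0]
    - [-0.02,0,0,0]
    - [-0.02,0,0,0]
    - [-0.02,0,0,0]
    - [-0.02,0,0,0]
    - [0,0,0,0]
    - [0,0,0,0]

```text
clock: 21.8
tcp_pos: [0.5899, 0.217, 0.2276]
orientation: [0.038, 0.704, -0.017, 0.709]
ft_force: [-0.1, 0.7, 0.0]
opening: -0.0002
```

```bash
python3 tgt.py .592 .2207 .237; python3 - <<'E'
from h import *
import pickle
s=ctrl.read_state();f=vision.grab_frame("wrist");pickle.dump((s,f),open("wL2.pkl","wb"))
S=vision.grab_frame("side")
cv2.imwrite("pics/wrist9.png",f["frame"][:,:,::-1]);cv2.imwrite("pics/side9.png",S["frame"][:,:,::-1])
E
```

```text
t 21.8 tcp [0.5899 0.217  0.2276] shift [-0.0093  0.0041  0.0018] turn -0.0006 F [-0.1   0.73  0.01] open -0.0002 toolz [ 0.997 -0.079  0.005] x [ 0.007  0.03  -1.   ]
```

View pics/wrist9.png

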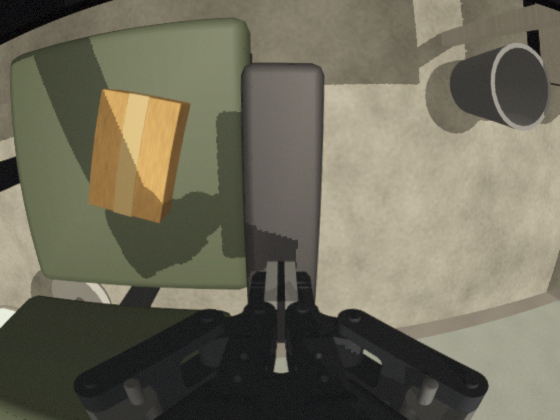

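View pics/side9.png

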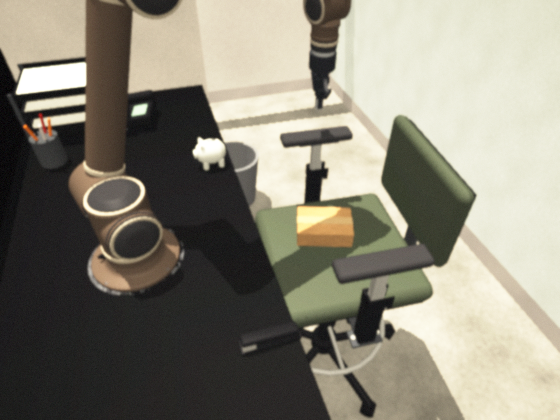

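Request:
move_arm:
  moves:
    - [-0.01,0,0,0]
    - [0,0,0,0]
    - [0,0,0,0]
    - [0,0,0,0]
    - [0,0,0,0]
    - [0,0,0,0]
  grip: 97

```text
clock: 22.4
tcp_pos: [0.5882, 0.2162, 0.2334]
orientation: [0.037, 0.707, -0.018, 0.706]
ft_force: [-0.4, -0.5, -0.4]
opening: 0.0724
```

```bash
python3 - <<'E'
from h import *
import pickle
s=ctrl.read_state();f=vision.grab_frame("wrist");pickle.dump((s,f),open("wL2.pkl","wb"));print(s["tcp_pos"],s["ft_force"])
def up(f,x,y,w,h): return cv2.convertScaleAbs(cv2.resize(f["frame"][y:y+h,x:x+w,::-1],None,fx=5,fy=5,interpolation=cv2.INTER_CUBIC),alpha=1.6,beta=10)
cv2.imwrite("pics/g.png",cv2.vconcat([up(f,235,50,90,50),up(f,235,290,90,50)]))
E
```

```text
[0.58819778 0.21620077 0.23339998] [-0.36702963 -0.52358125 -0.37365776]
```

View pics/g.png

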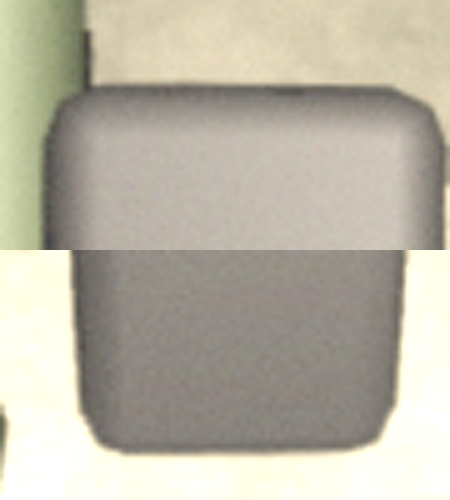

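Front edge at row 50+86/5=67.2, back edge at row 290+(449-250)/5=329.8, near column 283.

```bash
python3 - <<'E'
from h import *
import pickle
from scipy.optimize import brentq
s,f=pickle.load(open("wL2.pkl","rb"))
p,q=(283,67.2),(283,329.8)
print(brentq(lambda z:np.linalg.norm(onz(wray(f,p,s),z)-onz(wray(f,q,s),z))-.23,0,.2))
E
```

```text
0.133136727248806
```

```bash
python3 -c "
from rig import ctrl
print(ctrl.hand_in())"
```

```text
the job is handed in; nothing more can be done
None
```

The low armrest, on the robot's left (+y), is now level with the other one and resting on its pawl. I handed the job in at about 22.5 s; it reports no verdict.

- **Counting the notches:** I lifted it four notches (40.0 mm) and let it down onto the pawl. I then compared both pads with the wrist camera, which showed 9.9 mm still to go. I went back and lifted it one more notch, so five notches and about 50 mm in all. The clicks were counted from travel and force peaks.
- **Letting go:** I lowered it gently until it stopped on the pawl (+10.1 mm on that last lift), then released it.
- **Proof press:** I pressed straight down on the pad at about 15–16.7 N for roughly 0.5 s. The fingertip height held at 140.4–140.5 mm, so the pawl did not give way.
- **Final level check:** by the same wrist-camera method, the raised pad's top is at 133.1 mm and the other pad's at 133.7 mm, so they agree to 0.6 mm. The arm was clear, with almost no force on it.
- **Disagreement:** the camera heights read about 7 mm lower than the fingertip contact height (about 141 mm). The offset affects both pads alike, because the rounded pad edges shorten the pad in the picture, so it does not change the level comparison.
- **Not measured:** I did not measure whether the piggy bank, stapler, carton or other armrest had moved. The arm never touched any of them. The piggy bank, carton and other armrest look unmoved in the last side view.

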